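Hold a flashback arrestor on the bayonet leak-test outlet

TASK

Leak-test the torch's fuel-gas flashback arrestor: take the brass arrestor with the red collar out of the wooden rack, stand it upright in the bayonet outlet of the test stand with its ears in line with the white marks, push it fully down against the spring and twist it a quarter turn clockwise (seen from above), until its ears point to the green marks and the gauge needle is in the green. The outlet is self-closing and turns the arrestor back as soon as it is let go, so do not release it: finish while still gripping it, pushed in and fully turned. Leave the arrestor with the blue collar in its hole and do not knock over or shove the green jar.

Things in the scene. Friction and masses are not known exactly. Their poses are not given: they have to be found in the camera images.
- red_arrestor_center (a point): Red-collared flashback arrestor, to be tested: upright brass cylinder, 32 mm diameter, red band, 123 mm long, about 0.3 kg. Point on its axis, 70 mm above its lower end, mid-way up the smooth round body to grip (32 mm below to 31 mm above the point; a hexagon and a threaded stub reach 53 mm above). z up its axis. Red collar, 42 mm across, 40 to 32 mm below; its two ears (white stripes) point along +x and -x, 55 mm over both.
- red_arrestor_nose (a point): Lower end of that arrestor: centre of the tapered nose's tip; same axes. Spigot 18 mm in diameter from here up to the collar (underside 30 mm above this point). Two bayonet lugs along +x and -x, right under the ears: 32 mm over both, 8 mm wide, from 8 to 18 mm above this point. A half turn gives the same fit. In the rack it hangs by its collar and lifts straight out.
- blue_arrestor_center (a point): Blue-collared arrestor, same shape and size, in the other hole of the rack, 84 mm away axis to axis; which hole holds which varies. Point on its axis, 70 mm above its lower end. It stays where it is.
- rack: Fixed hardwood block 66 x 170 x 45 mm (x, y, z; origin at the centre of its underside) with two 35 mm through holes at y = -42 mm and +42 mm, which hold the two arrestors upright.
- outlet (a point): Centre of the mouth of the bayonet outlet on the fixed test stand: in a 60 x 60 x 7 mm steel plate, top 50 mm above the table. z up. Bore 21 mm across, two key notches 12 mm wide along +x and -x to 18 mm from the axis, white bars beyond them; green bars along +y and -y mark the turned position. Set in with lugs in the notches, the arrestor rests on the spring seat, lower end 20 mm below this point.
- gauge (a point): Centre of the gauge's 53 mm dial, which faces the robot, leaning back, behind the outlet; its top is about 125 mm above the table. Below it a green air bottle, 48 mm thick, lies across the stand, top 65 mm above the table, its front 63 mm behind the outlet's axis.
- seat (a joint): Spring seat in the outlet: 0 m up, grows as the arrestor pushes it down (3.6 N at 0, 8.4 N at the stop at 0.008 m; arrestor's lower end then 28 mm below the outlet's mouth, collar 2 mm above the plate). Only from 0.005 m on are the lugs below the plate, so that the arrestor can turn, clockwise from above only. Once turned it cannot rise above 0.005 m.
- valve (a joint): Self-closing valve rotor that the lugs turn: 0 rad shut, grows clockwise from above, stop at 1.50 rad. Return spring 0.14 N m at 0, 0.26 N m at the stop, plus about 0.1 N m of friction. It lags the arrestor by about 0.1 rad of play. From 1.25 rad on the gauge is in the green. Let go, it turns the arrestor back and the seat lifts it.
- needle (a joint): Red gauge needle on the white dial: 0 rad at rest, low on the left; turns clockwise with the valve, 2.8 rad per rad of it. Green sector from 3.5 to 4.2 rad, low on the right.
- green_jar_center (a point): Loose green jar with a red lid, 61 mm across, 85 mm high, at the far right beyond the test stand; point at its centre, half-way up. It stays where it is.

How it is judged (in metres and radians):
On the way, in this order (a step that is already met when the one before it is completed fails the run):
1. the red-collared arrestor is gripped and lifted clear of the rack (height (world z) of red_arrestor_nose above 0.055 m and contact force between the fingers and red_arrestor above 1 N), for 0.2 s.
2. it stands upright in the outlet with its lugs down in the notches, the valve still shut (z of red_arrestor_nose in the frame of outlet below -0.012 m and horizontal distance between red_arrestor_nose and outlet below 0.004 m and angle between red_arrestor_center's own z axis and vertical below 0.1 rad and value of joint valve below 0.3 rad), for 0.1 s.
At the end, for the whole second after the job is handed in: Fingers grip the red-collared arrestor (over 2 N); it is still, upright within 0.1 rad, within 4 mm of the outlet axis, lower end 23.5 mm or more down, seat over 3.5 mm, ears within 0.35 rad of the green marks, valve over 1.25 rad. Blue arrestor moved under 15 mm, jar under 30 mm (value of joint valve above 1.25 rad and velocity of joint valve between -0.1 and 0.1 rad/s and value of joint seat above 0.0035 m and z of red_arrestor_nose in the frame of outlet below -0.0235 m and horizontal distance between red_arrestor_nose and outlet below 0.004 m and angle between red_arrestor_center's own z axis and vertical below 0.1 rad and angle between the x axis of red_arrestor_center and the y axis of outlet, either way round below 0.35 rad and contact force between the fingers and red_arrestor above 2 N and linear speed of red_arrestor below 0.02 m/s and distance of blue_arrestor_center from where it was at the start of the episode below 0.015 m and distance of green_jar_center from where it was at the start of the episode below 0.03 m); the arm keeps its last pose, push and grip.
It fails at once if the blue-collared arrestor is disturbed (moved more than 15 mm) (distance of blue_arrestor_center from where it was at the start of the episode above 0.015 m).
It fails at once if the green jar is shoved or knocked over (moved more than 30 mm) (distance of green_jar_center from where it was at the start of the episode above 0.03 m).
It also fails if it takes over 54 s, if anything falls off the work surface, if the arm or the gripper's body presses on something with over 40 N, if the wrist force passes 120 N, or if a joint passes its speed limit or range.

ROBOT

A 6-joint arm with a two-finger parallel gripper is mounted at the origin on a cart in front of the work surface, level with it; the furniture and walls round the work are solid. World frame = base frame: x ahead of the robot, y to its left, z up, the work surface at z = 0. Lengths are in mm, angles in rad, forces in N, time in s.
With the tool pointing down it reaches from about 300 to 775 mm from the base axis. Payload 14.6 kg.
Tool frame: the origin (TCP) lies between the finger pads; the fingertips stand 8 mm ahead of it and the grasp point (between the pads) lies 11 mm behind it; z points along the fingers, y is the direction in which the jaws open and shut (so a half turn about z gives the same grasp; the last joint's range is limited). The gripper opens to 94 mm and grips with 3 to 60 N. Pads are 16 mm wide; open, the fingers measure 119 mm over their backs; the gripper's body (75 mm by 177 mm) begins 78 mm behind the grasp point.
Start: joints at [1.151, 0.3, 1.521, -0, 1.321, -0.067], TCP at [190.037, 516.116, 213.446] pointing down, gripper open.
Joint ranges: [-3.03, 3.03], [-0.79, 2.21], [0.23, 2.52], [-1.04, 4.18], [0, 3.07], [-2.55, 2.55]. Speed limits (rad/s): [2.22, 2.22, 2.57, 3.14, 3.14, 3.14].

INTERFACE

Orientations are given as [roll, pitch, yaw] about the fixed x, y, z axes, in that order (R = Rz(yaw) Ry(pitch) Rx(roll)).
In Python, from cell import manip, cams, models gives the robot as it stands. The module is installed in compiled form; this text tells all that it offers.
- The arm moves only by the shell command python3 -m pendant 'ROWS' [OPENING] [FORCE]. ROWS is JSON, a list that holds one entry, the list of rows, each a list of 4 numbers: the shift along the tool's x, y, z in cm, then the turn about the tool's z in rad. In form: [[[x, y, z, roll], ...]]. A call has 1 to 5 rows; each row is the pose to reach, as a shift and turn from the pose commanded when the call began, along the tool's axes at that moment; what a row does not reach only later rows make up. A row lasts 1/10 s, in which the tool goes at most 50 mm and 8.59 degrees, less where a joint would pass 70% of its speed; a pose out of reach is approached as far as the arm can. A call with a gripper value outside its range is refused whole. OPENING is the opening, from -1 (shut) to 1 (fully open), so that 0 is half open, set as the call begins (- or left out, the last holds). The fingers move at their own pace and stop on an object; FORCE is the grip in N (left out, the last holds). Time passes only in rows, so rows that repeat a pose let the fingers close. It gives the time, the measured TCP pose, the force and the opening at its end, in the units of the state.
- manip.read_state(): the state, without advancing time (a new reading comes with each control period).
- cams.camera(name): name is "scene" or "top" or "wrist"; returns a dict with "frame" (384x512x3 uint8, red, green, blue), "K" (3x3 intrinsics, pixels), "pose" (4x4, takes a point from camera to world coordinates). Camera axes: x right, y down, z forward; pixel columns grow to the right and rows downward; lengths in mm; the calibration is good to about 2 mm. A picture is of the moment at which its call begins. There is no depth.
- manip.sign_off(): hands the job in, once; it reports no verdict.
Trained networks look in the newest picture that a camera, given by its name, has taken for a name from the list of things; names that differ only in an ending like _2 or _b are one class to them, and where a whole thing is asked for, a point or a joint stands for the part that bears it (a point fixed in the world has none). Each returns a list of dicts, best first, with "score" (0 to 1); they miss things now and then, are a little off and sometimes report something else, mostly with a low value. They report only what shows in the picture. A call takes as long as a camera call.
- models.regions_of(camera, name): "pixels" (384x512 bool, what is visible of it) and "point" ([column, row] in pixels, amid what is visible of it).
The state is a dict: "clock": time; "joints": joint angles; "qd": joint speeds; "effort": joint torques, N m; "eef_pos": TCP position; "eef_rot": TCP orientation; "wrist_force": force on the tool from outside, world axes, zero at the start; "moment": the same for the moment, N m; "finger_gap": finger opening in mm.
Only numpy, scipy, OpenCV 4.12 (cv2) and the standard library are available. Lean on these libraries where they do the work, as an engineer would, in place of code of your own. Each camera call takes 0.05 s, during which the arm holds its last target.

## Working session

There is one attempt and no reset: what is moved stays moved. The work goes in short steps, Python scripts to look and compute and a shell command to move; the robot and the scene stay as the last step left them, time stands still between calls to the robot, and variables do not carry over. Pictures are saved under pics/ and viewed, and the job is handed in when it is done.

```bash
mkdir -p pics; ls; python3 - <<'E'
from cell import manip,cams,models
import cv2,numpy as np
print(manip.read_state())
for n in ["scene","top","wrist"]:
    c=cams.camera(n); cv2.imwrite(f"pics/{n}0.png",c["frame"][:,:,::-1]); print(n,c["K"].tolist(),np.round(c["pose"],4).tolist())
    for o in ["red_arrestor_center","blue_arrestor_center","rack","outlet","gauge","green_jar_center"]:
        print(n,o,[(round(r["score"],2),np.round(r["point"]).tolist(),int(r["pixels"].sum())) for r in models.regions_of(n,o)][:3])
E
```

```text
pics
{'clock': 0.0, 'joints': array([ 1.15140892e+00,  3.00507952e-01,  1.52158364e+00,  2.49185761e-06,
        1.32067294e+00, -6.66051641e-02]), 'qd': array([-0.00127499, -0.00046092, -0.00076949,  0.00150076,  0.00082287,
        0.00051807]), 'effort': array([-1.22821719e-03, -5.31813240e+01, -3.52726400e+01,  7.07238447e-02,
        2.45099002e-02, -9.60528519e-05]), 'eef_pos': array([189.93407622, 515.89935942, 212.86502296]), 'eef_rot': array([-3.14042353e+00, -8.04036896e-05,  2.78880974e+00]), 'wrist_force': array([ 0.92997956, -0.36440145,  0.74786013]), 'moment': array([-0.04158558, -0.01540378, -0.04786354]), 'finger_gap': 94.12010229516866}
scene [[382.71714919812143, 0.0, 259.6668280927695], [0.0, 382.71714919812143, 192.83920018901043], [0.0, 0.0, 1.0]] [[0.5549, -0.6152, 0.56, 25.9933], [-0.8318, -0.4007, 0.384, -466.08], [-0.0118, -0.679, -0.7341, 787.8028], [0.0, 0.0, 0.0, 1.0]]
scene red_arrestor_center [(0.95, [161.0, 165.0], 394)]
scene blue_arrestor_center [(0.92, [180.0, 175.0], 383)]
scene rack [(0.92, [178.0, 193.0], 1243)]
scene outlet []
scene gauge [(0.96
[... 290 characters left out ...]
986, 1229.2832], [0.0, 0.0, 0.0, 1.0]]
top red_arrestor_center [(0.53, [146.0, 216.0], 261)]
top blue_arrestor_center [(0.54, [178.0, 219.0], 259)]
top rack [(0.98, [168.0, 218.0], 921)]
top outlet [(0.89, [280.0, 215.0], 2946)]
top gauge [(0.69, [278.0, 215.0], 2931)]
top green_jar_center [(0.98, [370.0, 164.0], 482)]
wrist [[300.92967200585605, 0.0, 254.52686635121324], [0.0, 300.92967200585605, 189.07640938474276], [0.0, 0.0, 1.0]] [[0.346, 0.9108, 0.2253, 124.3061], [0.9382, -0.336, -0.0825, 539.6774], [0.0006, 0.2399, -0.9708, 384.1147], [0.0, 0.0, 0.0, 1.0]]
wrist red_arrestor_center []
wrist blue_arrestor_center []
wrist rack []
wrist outlet []
wrist gauge []
wrist green_jar_center []
```

```bash
python3 - <<'E'
import cv2
a=cv2.imread("pics/scene0.png");b=cv2.imread("pics/top0.png")
cv2.imwrite("pics/s1.png",cv2.resize(a[110:310,120:440],None,fx=2.5,fy=2.5,interpolation=cv2.INTER_CUBIC))
cv2.imwrite("pics/t1.png",cv2.resize(b[130:280,120:400],None,fx=2.8,fy=2.8,interpolation=cv2.INTER_CUBIC))
E
```

```text
(no output)
```

View pics/s1.png

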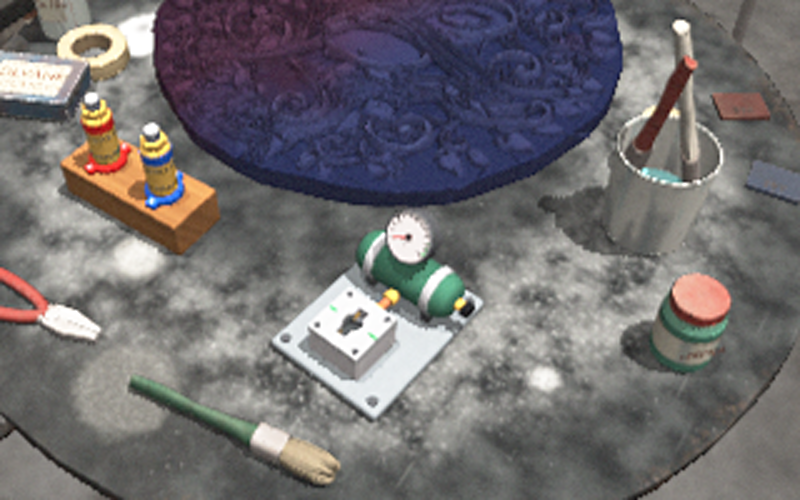

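View pics/t1.png

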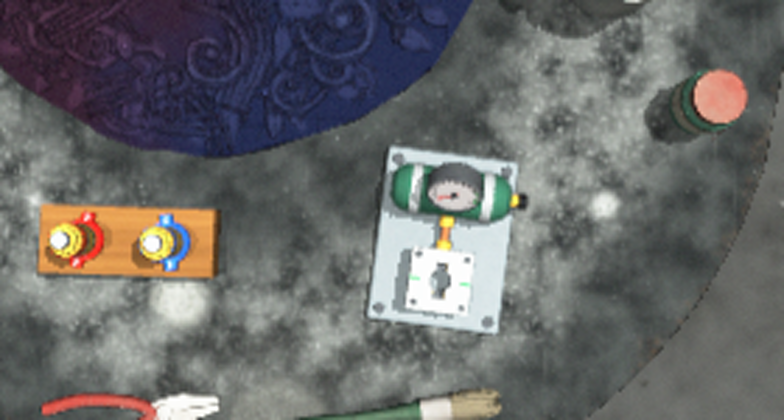

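```bash
cat > h.py <<'E'
import numpy as np,cv2
from cell import manip,cams,models
def back(c,uv,z):
    K,P=c["K"],np.array(c["pose"]); d=P[:3,:3]@np.linalg.solve(K,[uv[0],uv[1],1.]); o=P[:3,3]
    return o+d*(z-o[2])/d[2]
def proj(c,p):
    P=np.array(c["pose"]); q=P[:3,:3].T@(np.array(p,float)-P[:3,3]); q=c["K"]@q; return q[:2]/q[2]
def T(): 
    from scipy.spatial.transform import Rotation as R
    s=manip.read_state(); return np.array(s["eef_pos"]),R.from_euler("xyz",s["eef_rot"]).as_matrix(),s
E
python3 - <<'E'
from h import *
c=cams.camera("top"); np.set_printoptions(precision=1,suppress=True)
t=lambda x,y:(x/2.8+120,y/2.8+130)
print("outlet",back(c,t(440,283),50)); 
print("gb",back(c,t(414,279),50),back(c,t(467,285),50))
print("redtop",back(c,t(65,240),138),"bluetop",back(c,t(150,243),138))
print("collar",back(c,t(88,217),49),back(c,t(83,267),49), back(c,t(166,219),49),back(c,t(170,266),49))
print("jar",back(c,t(722,97),85))
c=cams.camera("scene"); s=lambda x,y:(x/2.5+120,y/2.5+110)
print("outlet",back(c,s(353,321),50)); print("redtop",back(c,s(92,99),138),"bluetop",back(c,s(151,130),138))
p,R,st=T(); print(p,R)
E
```

```text
outlet [ 460.3 -167.1   50. ]
gb [ 463.9 -141.7   50. ] [ 458.6 -193.4   50. ]
redtop [499.5 175.9 138. ] bluetop [497.5  99.3 138. ]
collar [521.1 176.9  49. ] [472.4 180.7  49. ] [519.9 100.8  49. ] [474.2  96.   49. ]
jar [ 641.1 -432.8   85. ]
outlet [ 468.7 -164.6   50. ]
redtop [503.1 182.4 138. ] bluetop [500.8  99.  138. ]
[190.  516.1 213.5] [[-0.9  0.3 -0. ]
 [ 0.3  0.9  0. ]
 [ 0.   0.  -1. ]]
```

```bash
cat >> h.py <<'E'
def delta(xyz,yaw):
    p,R,s=T(); y0=s["eef_rot"][2]; d=R.T@(np.array(xyz)-p)/10; r=-(yaw-y0); r=(r+np.pi)%(2*np.pi)-np.pi
    print("t",round(s["clock"],2),"p",np.round(p,1),"rot",np.round(s["eef_rot"],3),"F",np.round(s["wrist_force"],1),"gap",round(s["finger_gap"],1),"M",np.round(s["moment"],2),"q6",round(s["joints"][5],2))
    print("ROW",np.round(d,2),round(r,3))
E
python3 -m pendant '[[[-4,-2.1,0,0.15],[-8.1,-4.2,0,0.3],[-12.2,-6.3,0,0.45],[-16.3,-8.4,0,0.6],[-20.4,-10.4,0,0.75]]]' 1
python3 -c "
from h import *
delta([500,181,213],1.49)"
```

```text
clock: 1.65
eef_pos: [346.5, 346.5, 213.6]
eef_rot: [3.141, -0.0, 2.033]
wrist_force: [0.6, 1.4, -1.2]
finger_gap: 94.3
t 1.65 p [346.5 346.5 213.6] rot [ 3.141 -0.     2.033] F [ 0.6  1.4 -1.2] gap 94.3 M [-0.03  0.04  0.02] q6 0.25
ROW [-21.66   6.37   0.07] 0.543
```

```bash

python3 -m pendant '[[[-4.3,1.3,0,0.14],[-8.6,2.6,0,0.28],[-12.9,3.9,0,0.42],[-17.3,5.1,0,0.54],[-21.7,6.4,0,0.54]]]'
python3 - <<'E'
from h import *
delta([500,181,213],1.49)
c=cams.camera("wrist"); cv2.imwrite("pics/w1.png",cv2.resize(c["frame"][:,:,::-1],None,fx=1.5,fy=1.5,interpolation=cv2.INTER_CUBIC))
np.save("w1.npy",np.array([c["K"],c["pose"][:3,:3],],dtype=float)); import pickle; pickle.dump(c,open("w1.pkl","wb"))
print(proj(c,[500,181,138]),proj(c,[500,181,53]))
E
```

```text
clock: 2.15
eef_pos: [501.6, 181.6, 213.6]
eef_rot: [3.141, -0.0, 1.494]
wrist_force: [0.3, 0.6, -0.5]
finger_gap: 94.0
t 2.15 p [501.6 181.6 213.6] rot [ 3.141 -0.     1.494] F [ 0.3  0.6 -0.5] gap 94.0 M [-0.01  0.12 -0.01] q6 0.36
ROW [-0.07 -0.15  0.06] 0.004
[253.42429759 199.24996596] [253.72485683 178.63453728]
```

View pics/w1.png

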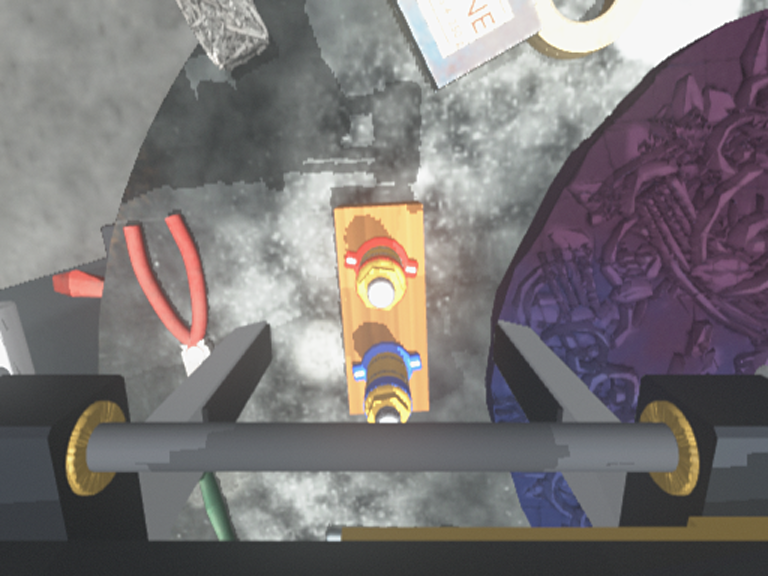

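```bash
python3 - <<'E'
import pickle,cv2
c=pickle.load(open("w1.pkl","rb"))
cv2.imwrite("pics/w1z.png",cv2.resize(c["frame"][150:220,210:300,::-1],None,fx=8,fy=8,interpolation=cv2.INTER_CUBIC))
E
```

```text
(no output)
```

View pics/w1z.png

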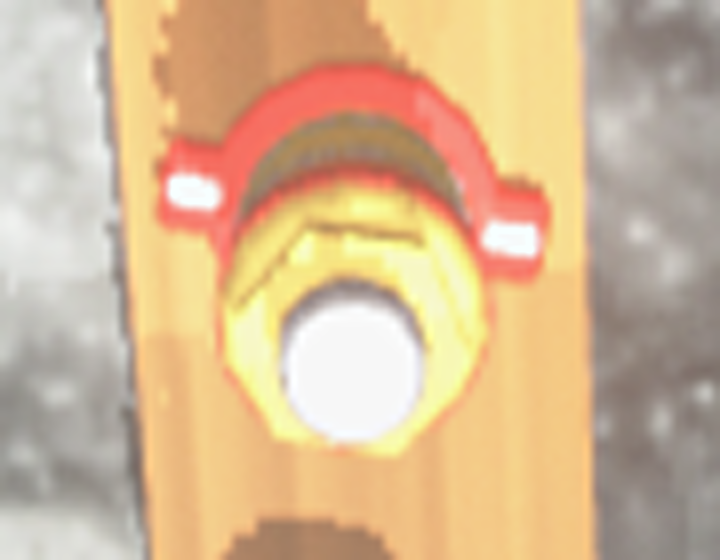

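```bash
python3 - <<'E'
from h import *
import pickle; c=pickle.load(open("w1.pkl","rb")); np.set_printoptions(precision=1,suppress=True)
f=lambda x,y:((x+.5)/8-.5+210,(y+.5)/8-.5+150)
a=back(c,f(193,190),53);b=back(c,f(511,240),53);print(a,b,(a+b)/2,np.linalg.norm(a-b),np.arctan2(*(b-a)[[1,0]]))
print(back(c,f(352,370),138))
E
```

```text
[478.1 188.8  53. ] [522.  178.2  53. ] [500.1 183.5  53. ] 45.17984664342887 -0.23583546022341567
[500.4 184.  138. ]
```

```bash
python3 - <<'E'
import cv2
b=cv2.imread("pics/top0.png")
cv2.imwrite("pics/t2.png",cv2.resize(b[195:240,130:200],None,fx=11,fy=11,interpolation=cv2.INTER_CUBIC))
cv2.imwrite("pics/t3.png",cv2.resize(b[205:255,250:310],None,fx=11,fy=11,interpolation=cv2.INTER_CUBIC))
E
python3 -c "
from h import *
delta([500.2,183.7,150],1.335)"
```

```text
t 2.2 p [504.9 177.4 213.3] rot [3.140e+00 1.000e-03 1.495e+00] F [ 1.9 -3.  -1.3] gap 93.9 M [-0.19 -0.02 -0.07] q6 0.35
ROW [ 0.59 -0.53  6.33] 0.16
```

View pics/t2.png

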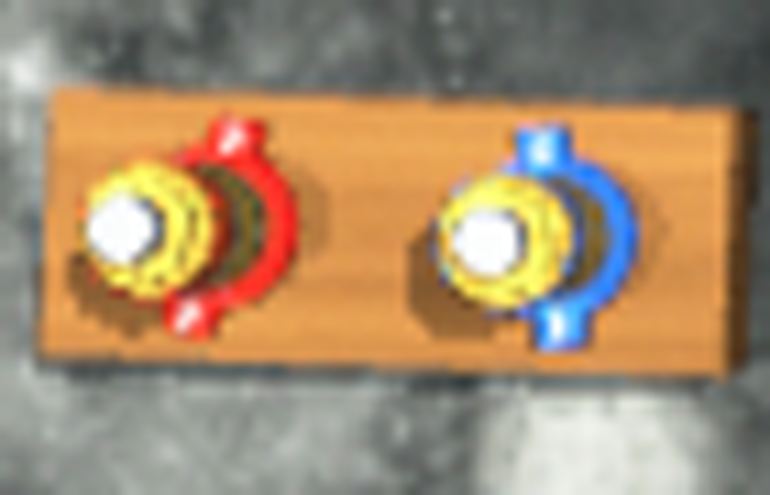

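View pics/t3.png

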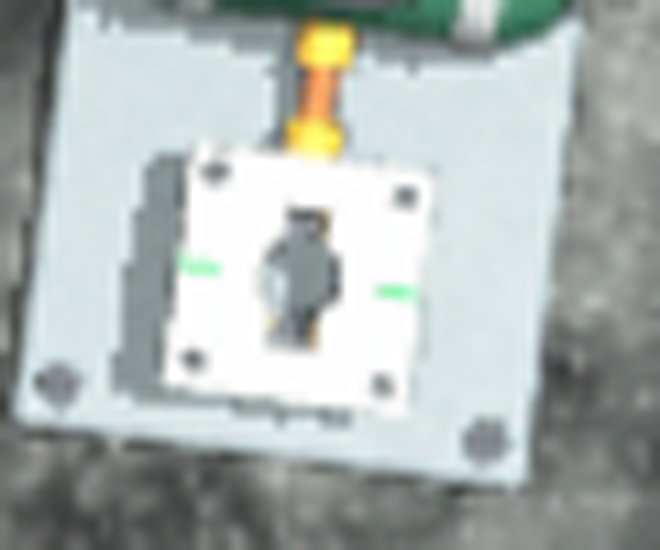

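```bash

python3 -m pendant '[[[0.5,-0.5,2,0.14],[0.5,-0.5,4,0.16],[0.5,-0.5,4,0.16],[0.5,-0.5,4,0.16],[0.5,-0.5,4,0.16]]]'
python3 - <<'E'
from h import *
c=cams.camera("wrist"); import pickle; pickle.dump(c,open("w2.pkl","wb"))
delta([500.2,183.7,150],1.335)
print(proj(c,[500.2,183.7,138]),proj(c,[500,184,53]))
cv2.imwrite("pics/w2z.png",cv2.resize(c["frame"][150:225,200:310,::-1],None,fx=7,fy=7,interpolation=cv2.INTER_CUBIC))
E
```

```text
clock: 2.7
eef_pos: [496.4, 188.8, 174.7]
eef_rot: [3.14, -0.001, 1.34]
wrist_force: [0.6, 0.4, 0.1]
finger_gap: 93.9
t 2.75 p [496.3 188.8 174.6] rot [ 3.14e+00 -1.00e-03  1.34e+00] F [0.9 0.  0.3] gap 94.2 M [-0.07  0.11  0.  ] q6 0.53
ROW [-0.41  0.49  2.46] 0.005
[261.96506427 218.24796526] [259.61999511 189.69873453]
```

View pics/w2z.png

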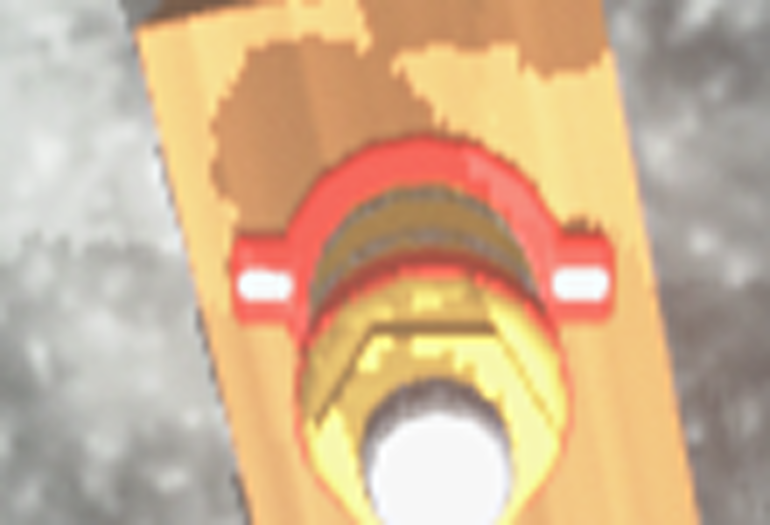

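```bash

python3 -m pendant '[[[-0.4,0.5,1,0],[-0.4,0.5,2.5,0],[-0.4,0.5,5,0],[-0.4,0.5,7,0],[-0.4,0.5,9,0]]]'
python3 -c "
from h import *
delta([500.2,183.7,74],1.335)"
```

```text
clock: 3.25
eef_pos: [500.0, 183.2, 82.3]
eef_rot: [3.142, 0.0, 1.339]
wrist_force: [0.6, -0.3, -0.0]
finger_gap: 94.2
t 3.25 p [500.  183.2  82.3] rot [3.142 0.    1.339] F [ 0.6 -0.3 -0. ] gap 94.2 M [-0.03  0.11 -0.02] q6 0.51
ROW [0.06 0.01 0.83] 0.004
```

```bash

python3 -m pendant '[[[0,0,0.8,0],[0,0,0.8,0],[0,0,0.8,0]]]'
python3 -m pendant '[[[0,0,0,0],[0,0,0,0],[0,0,0,0],[0,0,0,0],[0,0,0,0]]]' -1 30
python3 -m pendant '[[[0,0,0,0],[0,0,0,0],[0,0,0,0],[0,0,0,0],[0,0,0,0]]]' -1 60
python3 -c "
from h import *
delta([500.2,183.7,74],1.335)"
```

```text
clock: 3.55
eef_pos: [500.3, 183.6, 76.2]
eef_rot: [3.141, -0.0, 1.339]
wrist_force: [0.5, -0.0, 0.3]
finger_gap: 94.5
clock: 4.05
eef_pos: [499.9, 183.6, 75.6]
eef_rot: [3.141, -0.0, 1.339]
wrist_force: [-0.1, 0.1, 0.2]
finger_gap: 57.4
clock: 4.55
eef_pos: [500.0, 183.5, 75.5]
eef_rot: [3.141, -0.0, 1.339]
wrist_force: [1.0, 0.7, -0.1]
finger_gap: 31.0
t 4.55 p [500.  183.5  75.5] rot [ 3.141 -0.     1.339] F [ 1.   0.7 -0.1] gap 31.0 M [-0.04 -0.13 -0.03] q6 0.52
ROW [0.02 0.02 0.15] 0.004
```

```bash

python3 -m pendant '[[[0,0,-1,0],[0,0,-3,0],[0,0,-6,0],[0,0,-10,0],[0,0,-14,0]]]'
python3 -m pendant '[[[0,0,0,0],[0,0,0,0],[0,0,0,0]]]'
python3 - <<'E'
from h import *
c=cams.camera("wrist")
cv2.imwrite("pics/w3.png",cv2.resize(c["frame"][:,:,::-1],None,fx=1.5,fy=1.5,interpolation=cv2.INTER_CUBIC))
delta([463,-166,215],1.57-0.12)
E
```

```text
clock: 5.05
eef_pos: [499.1, 183.4, 217.1]
eef_rot: [-3.14, 0.001, 1.339]
wrist_force: [0.9, -0.2, -2.6]
finger_gap: 31.4
clock: 5.35
eef_pos: [499.1, 183.3, 214.0]
eef_rot: [-3.139, 0.001, 1.339]
wrist_force: [0.5, 0.3, -3.0]
finger_gap: 31.4
t 5.4 p [499.2 183.4 213.9] rot [-3.139e+00  1.000e-03  1.339e+00] F [-0.8 -0.4 -4.1] gap 31.1 M [-0.11  0.1   0.02] q6 0.52
ROW [-34.83   4.51  -0.07] -0.111
```

View pics/w3.png

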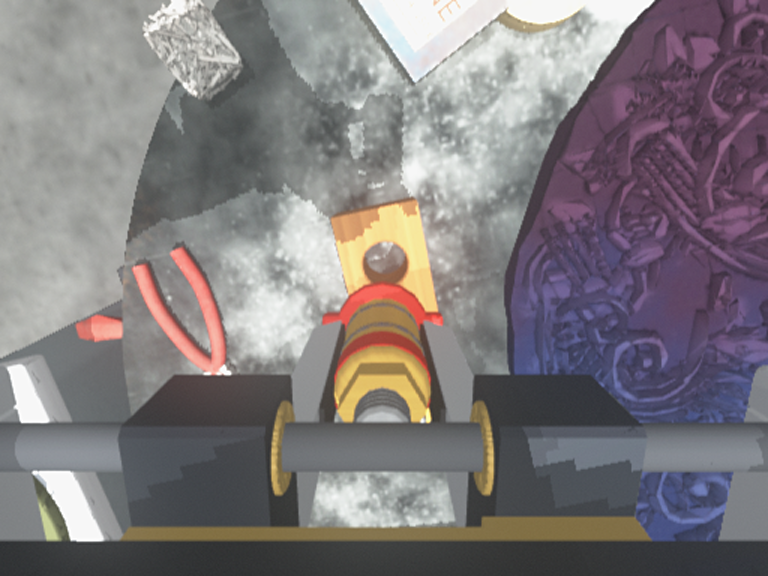

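```bash

python3 -m pendant '[[[-2,0.3,-1,0],[-6,0.8,-1,-0.02],[-10.5,1.4,-1,-0.04],[-15,2,-1,-0.06],[-19.5,2.6,-1,-0.08]]]'
python3 -c "
from h import *
delta([463,-166,215],1.57-0.12)"
```

```text
clock: 5.9
eef_pos: [479.4, -13.7, 224.3]
eef_rot: [-3.139, 0.0, 1.42]
wrist_force: [1.0, -0.5, -3.3]
finger_gap: 30.9
t 5.9 p [479.4 -13.7 224.3] rot [-3.139  0.     1.42 ] F [ 1.  -0.5 -3.3] gap 30.9 M [-0.11 -0.02 -0.05] q6 0.05
ROW [-15.3    0.67   0.93] -0.03
```

```bash

python3 -m pendant '[[[-4,0.2,0.3,0],[-8,0.4,0.6,-0.02],[-12,0.6,0.9,-0.03],[-14,0.7,0.9,-0.03],[-15,0.7,0.9,-0.03]]]'
python3 -m pendant '[[[0,0,0,0],[0,0,0,0],[0,0,0,0],[0,0,0,0]]]'
python3 - <<'E'
from h import *
c=cams.camera("wrist"); import pickle; pickle.dump(c,open("w4.pkl","wb"))
cv2.imwrite("pics/w4.png",cv2.resize(c["frame"][:,:,::-1],None,fx=1.5,fy=1.5,interpolation=cv2.INTER_CUBIC))
cv2.imwrite("pics/w4z.png",cv2.resize(c["frame"][135:215,210:310,::-1],None,fx=7,fy=7,interpolation=cv2.INTER_CUBIC))
delta([463,-166,215],1.57-0.12)
E
```

```text
clock: 6.4
eef_pos: [463.8, -163.0, 215.2]
eef_rot: [-3.139, -0.001, 1.447]
wrist_force: [-0.3, 0.1, -4.1]
finger_gap: 31.3
clock: 6.8
eef_pos: [464.7, -160.7, 216.5]
eef_rot: [3.142, -0.0, 1.45]
wrist_force: [-0.6, 0.0, -3.4]
finger_gap: 31.0
t 6.85 p [ 464.7 -160.8  216.5] rot [ 3.141 -0.     1.45 ] F [-0.5 -0.1 -4.1] gap 31.0 M [-0.07  0.11 -0.02] q6 -0.29
ROW [-0.53 -0.11  0.15] -0.0
```

View pics/w4.png

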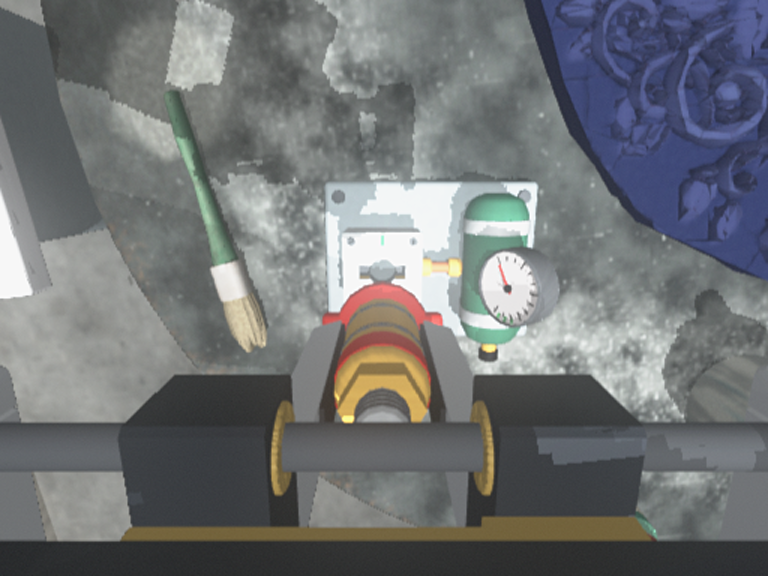

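View pics/w4z.png

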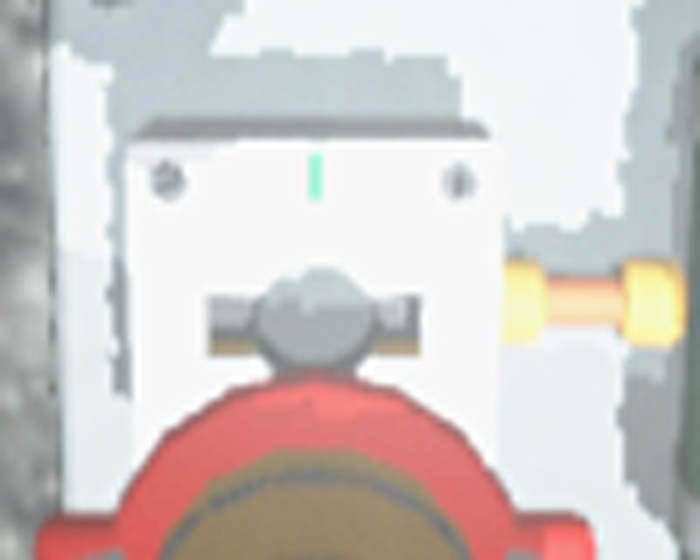

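```bash
python3 - <<'E'
from h import *
import pickle; c=pickle.load(open("w4.pkl","rb")); np.set_printoptions(precision=1,suppress=True)
f=lambda x,y:((x+.5)/7-.5+210,(y+.5)/7-.5+135)
yaw=-0.12; ex=np.array([np.cos(yaw),np.sin(yaw),0]); ey=np.array([-np.sin(yaw),np.cos(yaw),0])
pts=dict(PL=(130,137),PR=(495,137),nl=(208,325),nr=(420,325),ntop=(230,296),nbot=(230,356),ctop=(316,268),g1=(315,153),g2=(315,200),s1=(167,180),s2=(459,181))
for k,v in pts.items():
    p=back(c,f(*v),50); print(k,p, p@ex,p@ey)
o=np.array([463,-166,50]); print("ref",o@ex,o@ey)
for z in (50,):
  for q in [o,o+30*ex+30*ey,o-30*ex+30*ey,o+18*ex,o-18*ex,o+10.5*ey]:
    u=proj(c,q); print(q,((u-[210,135]+.5)*7-.5))
E
```

```text
PL [ 437.8 -131.2   50. ] 450.3762108401773 -77.80019008058676
PR [ 495.9 -138.2   50. ] 508.87367056248604 -77.86692658319504
nl [ 446.1 -163.2   50. ] 462.4653260562202 -108.64809557103358
nr [ 480.6 -167.4   50. ] 497.18670365378773 -108.68530144867587
ntop [ 450.3 -158.9   50. ] 466.12148051935264 -103.80784391903154
nbot [ 449.  -168.8   50. ] 466.01196604522477 -113.86650618690884
ctop [ 464.8 -155.9   50. ] 480.1645769533519 -99.17694248722727
g1 [ 466.9 -137.3   50. ] 480.02443848366306 -80.40649822071542
g2 [ 466.  -144.8   50. ] 480.0152903306638 -88.01787303698235
s1 [ 442.8 -138.7   50. ] 456.18149365664664 -84.74213926338967
s2 [ 489.4 -144.6   50. ] 503.21264800444015 -84.95714487056726
ref 479.54262481030065 -109.37948157697213
[ 463 -166   50] [312.3 329.3]
[ 496.4 -139.8   50. ] [499.  146.4]
[ 436.8 -132.6   50. ] [125.  146.8]
[ 480.9 -168.2   50. ] [422.1 329.1]
[ 445.1 -163.8   50. ] [202.4 329.4]
[ 464.3 -155.6   50. ] [312.2 266.2]
```

```bash
python3 - <<'E'
from h import *
import pickle; c=pickle.load(open("w4.pkl","rb"))
cv2.imwrite("pics/w4e.png",cv2.resize(c["frame"][185:285,205:305,::-1],None,fx=6,fy=6,interpolation=cv2.INTER_CUBIC))
E
```

```text
(no output)
```

View pics/w4e.png

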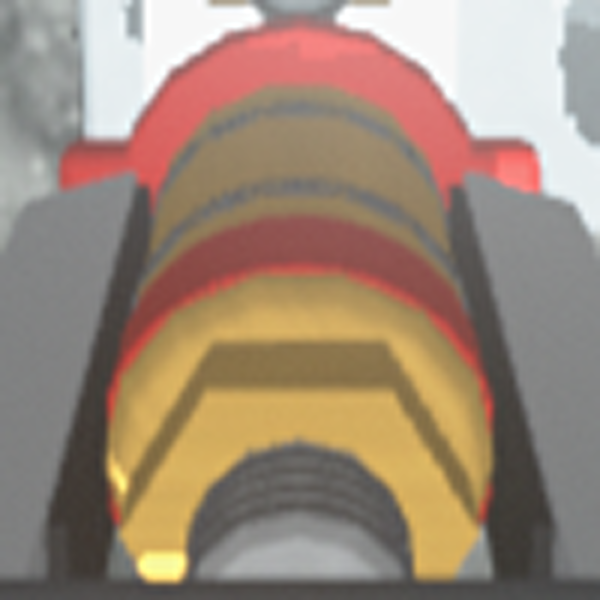

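```bash
python3 - <<'E'
from h import *
import pickle; c=pickle.load(open("w4.pkl","rb")); np.set_printoptions(precision=1,suppress=True)
f=lambda x,y:((x+.5)/6-.5+205,(y+.5)/6-.5+185)
yaw=1.45; tx=np.array([np.cos(yaw),np.sin(yaw),0]); ty=np.array([np.sin(yaw),-np.cos(yaw),0]); tcp=np.array([464.7,-160.8,0])
for k,v,z in [("rim",(300,21),186),("el",(60,145),190),("er",(540,145),190),("bodyL",(107,400),247),("bodyR",(493,400),247)]:
    p=back(c,f(*v),z)-tcp; print(k,p@tx,p@ty)
print(c["pose"])
E
```

```text
rim 20.13793350383115 -0.511984416876214
el 6.527776207296429 -27.95480250417162
er 6.516781130835371 26.918865606826273
bodyL 2.1399997388218357 -16.7470166640911
bodyR 2.137438518472998 15.776138985503437
[[  1.   -0.1  -0.  472.7]
 [ -0.1  -1.   -0.2 -92.1]
 [ -0.    0.2  -1.  387.1]
 [  0.    0.    0.    1. ]]
```

```bash

python3 -m pendant '[[[-0.4,-0.05,2,0],[-0.4,-0.05,5,0],[-0.4,-0.05,8,0],[-0.4,-0.05,9.4,0],[-0.4,-0.05,9.4,0]]]'
python3 -m pendant '[[[0,0,0,0],[0,0,0,0],[0,0,0,0]]]'
python3 - <<'E'
from h import *
delta([463.7,-164.8,90.5],1.45)
c=cams.camera("wrist"); import pickle; pickle.dump(c,open("w5.pkl","wb"))
cv2.imwrite("pics/w5.png",cv2.resize(c["frame"][135:285,160:360,::-1],None,fx=4,fy=4,interpolation=cv2.INTER_CUBIC))
c=cams.camera("scene");cv2.imwrite("pics/s5.png",cv2.resize(c["frame"][170:290,200:340,::-1],None,fx=5,fy=5,interpolation=cv2.INTER_CUBIC))
E
```

```text
clock: 7.35
eef_pos: [462.8, -164.7, 120.7]
eef_rot: [-3.138, -0.001, 1.449]
wrist_force: [0.5, 0.3, -3.2]
finger_gap: 30.9
clock: 7.65
eef_pos: [464.0, -165.6, 123.4]
eef_rot: [3.14, 0.0, 1.449]
wrist_force: [0.8, -0.1, -3.6]
finger_gap: 30.9
t 7.65 p [ 464.  -165.6  123.4] rot [3.14  0.    1.449] F [ 0.8 -0.1 -3.6] gap 30.9 M [-0.07  0.05  0.02] q6 -0.3
ROW [ 0.07 -0.05  3.29] -0.001
```

View pics/w5.png

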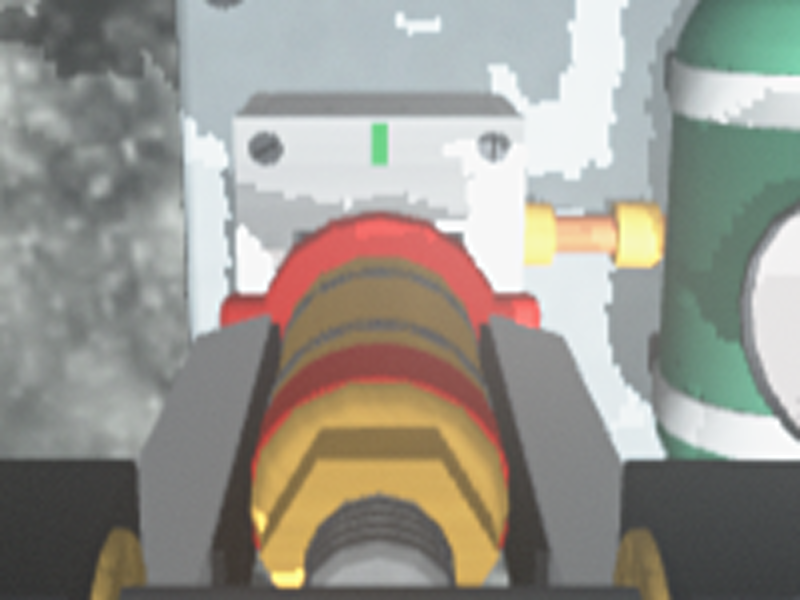

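View pics/s5.png

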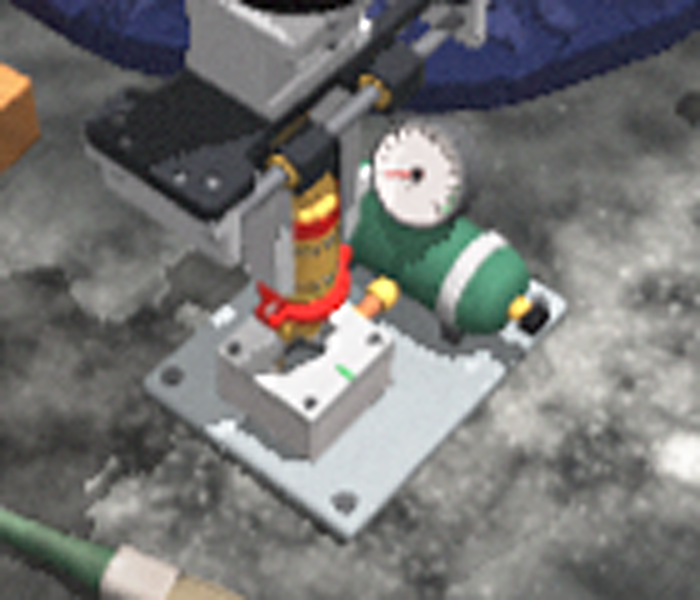

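```bash
python3 - <<'E'
from h import *
import pickle; c=pickle.load(open("w5.pkl","rb")); np.set_printoptions(precision=1,suppress=True)
f=lambda x,y:((x+.5)/4-.5+160,(y+.5)/4-.5+135)
yaw=1.449; tx=np.array([np.cos(yaw),np.sin(yaw),0]); ty=np.array([np.sin(yaw),-np.cos(yaw),0]); tcp=np.array([464.,-165.6,0])
for k,v,z in [("rim",(380,213),93),("el",(222,300),97),("er",(540,300),97),("PL",(236,115),50),("PR",(524,115),50),("s1",(265,148),50),("s2",(494,146),50),("g",(380,123),50),("g2",(380,165),50)]:
    p=back(c,f(*v),z)-tcp; print(k,p@tx,p@ty)
E
```

```text
rim 20.198286424944445 -0.4474773947748571
el 5.833503919573383 -27.563612008828517
er 5.786625805738709 26.99402483145659
PL 30.377221862429252 -29.846738711588227
PR 30.334470877017978 29.06603369286337
s1 23.517465860243583 -24.076697156054387
s2 23.900332026611267 23.0715702187256
g 28.70215215482641 -0.3941289556902232
g2 19.931828515193356 -0.398658502280582
```

```bash

python3 -m pendant '[[[0.08,0,0,0],[0.08,0,0.6,0],[0.08,0,1.2,0],[0.08,0,1.8,0],[0.08,0,1.8,0]]]'
python3 -m pendant '[[[0,0,0,0],[0,0,0.2,0],[0,0,0.2,0]]]'
python3 -c "
from h import *
delta([463.9,-164.7,90.5],1.45)"
```

```text
clock: 8.25
eef_pos: [463.2, -164.5, 103.3]
eef_rot: [-3.14, -0.0, 1.449]
wrist_force: [-0.6, -0.9, -3.7]
finger_gap: 31.2
clock: 8.55
eef_pos: [463.6, -164.6, 102.4]
eef_rot: [-3.142, -0.0, 1.449]
wrist_force: [-0.4, 0.1, -4.0]
finger_gap: 31.1
t 8.55 p [ 463.6 -164.6  102.4] rot [-3.142 -0.     1.449] F [-0.4  0.1 -4. ] gap 31.1 M [-0.02  0.1  -0.01] q6 -0.29
ROW [-0.    0.03  1.19] -0.001
```

```bash

python3 -m pendant '[[[0,0,0.3,0],[0,0,0.6,0],[0,0,0.8,0],[0,0,0.8,0]]]'
python3 -m pendant '[[[0,0,0.2,0],[0,0,0.4,0],[0,0,0.4,0],[0,0,0.4,0]]]'
python3 -c "
from h import *
delta([463.9,-164.7,90.5],1.45)"
```

```text
clock: 8.95
eef_pos: [463.5, -164.6, 94.1]
eef_rot: [-3.141, -0.0, 1.449]
wrist_force: [0.5, -0.4, -2.9]
finger_gap: 31.0
clock: 9.35
eef_pos: [463.7, -164.7, 90.5]
eef_rot: [3.142, 0.0, 1.449]
wrist_force: [0.5, 0.5, -1.7]
finger_gap: 31.0
t 9.35 p [ 463.7 -164.7   90.5] rot [3.142 0.    1.449] F [ 0.5  0.5 -1.7] gap 31.0 M [-0.06 -0.03 -0.  ] q6 -0.29
ROW [-0.    0.02 -0.  ] -0.001
```

```bash

python3 -m pendant '[[[0,0,0.3,0],[0,0,0.6,0],[0,0,0.8,0],[0,0,0.8,0],[0,0,0.8,0]]]'
python3 -c "
from h import *
delta([463.9,-164.7,82.5],1.45)
c=cams.camera('wrist')
cv2.imwrite('pics/w6.png',cv2.resize(c['frame'][135:285,160:360,::-1],None,fx=4,fy=4,interpolation=cv2.INTER_CUBIC))"
```

```text
clock: 9.85
eef_pos: [463.8, -164.7, 82.6]
eef_rot: [3.141, 0.0, 1.449]
wrist_force: [-1.5, 0.9, 5.0]
finger_gap: 31.3
t 9.85 p [ 463.8 -164.7   82.6] rot [3.141 0.    1.449] F [-1.5  0.9  5. ] gap 31.3 M [ 0.08  0.5  -0.01] q6 -0.29
ROW [0.   0.01 0.01] -0.001
```

View pics/w6.png

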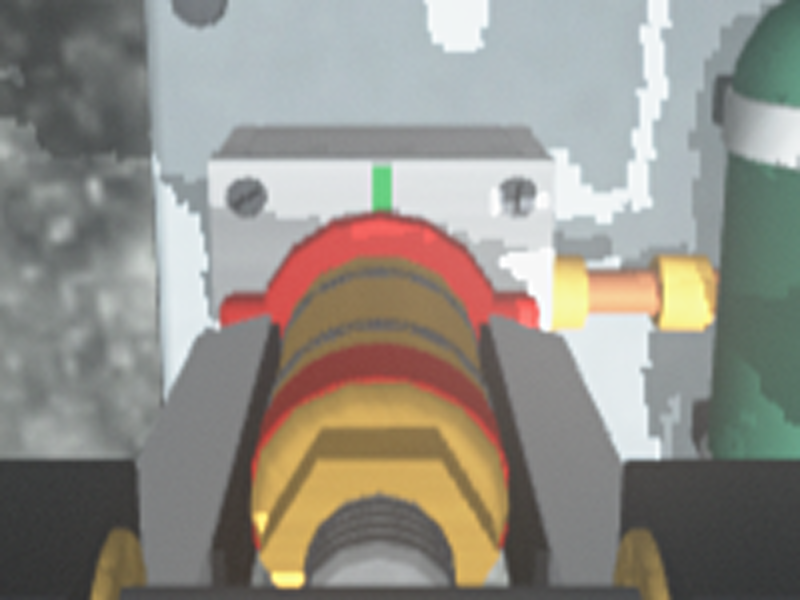

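```bash

python3 -m pendant '[[[0,0,0,0.08],[0,0,0,0.16],[0,0,0,0.24],[0,0,0,0.32],[0,0,0,0.4]]]'
python3 -c "
from h import *
delta([463.9,-164.7,82.5],1.45)"
python3 -m pendant '[[[0,0,0,0.1],[0,0,0,0.2],[0,0,0,0.3],[0,0,0,0.4],[0,0,0,0.4]]]'
python3 -c "
from h import *
delta([463.9,-164.7,82.5],1.45)
c=cams.camera('scene');cv2.imwrite('pics/s7.png',cv2.resize(c['frame'][170:290,200:340,::-1],None,fx=5,fy=5,interpolation=cv2.INTER_CUBIC))
c=cams.camera('wrist')
cv2.imwrite('pics/w7.png',cv2.resize(c['frame'][135:285,160:360,::-1],None,fx=4,fy=4,interpolation=cv2.INTER_CUBIC))"
```

```text
clock: 10.4
eef_pos: [463.6, -165.1, 82.6]
eef_rot: [3.141, 0.001, 1.046]
wrist_force: [-3.1, -3.1, 4.7]
finger_gap: 31.0
t 10.4 p [ 463.6 -165.1   82.6] rot [3.141e+00 1.000e-03 1.046e+00] F [-3.1 -3.1  4.7] gap 31.0 M [-0.72  0.93  0.22] q6 0.11
ROW [0.05 0.01 0.01] -0.404
clock: 10.9
eef_pos: [463.6, -165.0, 82.6]
eef_rot: [3.141, 0.0, 0.647]
wrist_force: [-3.3, -1.5, 5.7]
finger_gap: 31.0
t 10.9 p [ 463.6 -165.    82.6] rot [3.141 0.    0.647] F [-3.3 -1.5  5.7] gap 31.0 M [-0.39  0.91  0.2 ] q6 0.51
ROW [ 0.04 -0.    0.01] -0.803
```

View pics/s7.png

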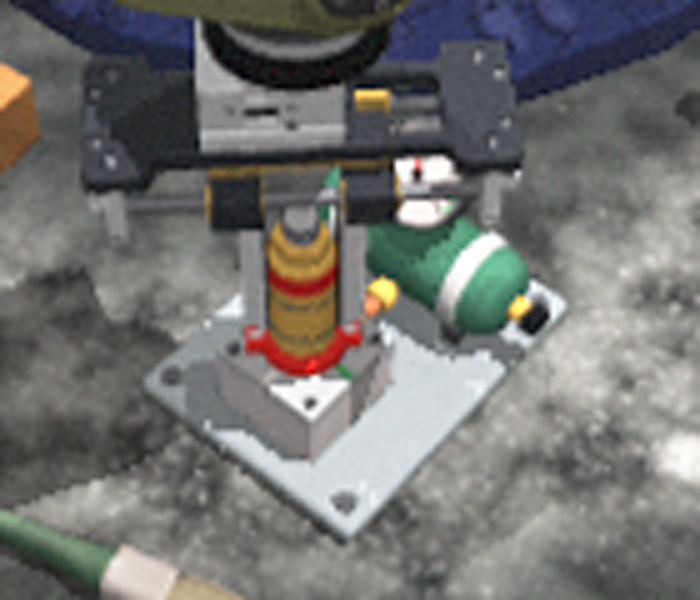

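View pics/w7.png

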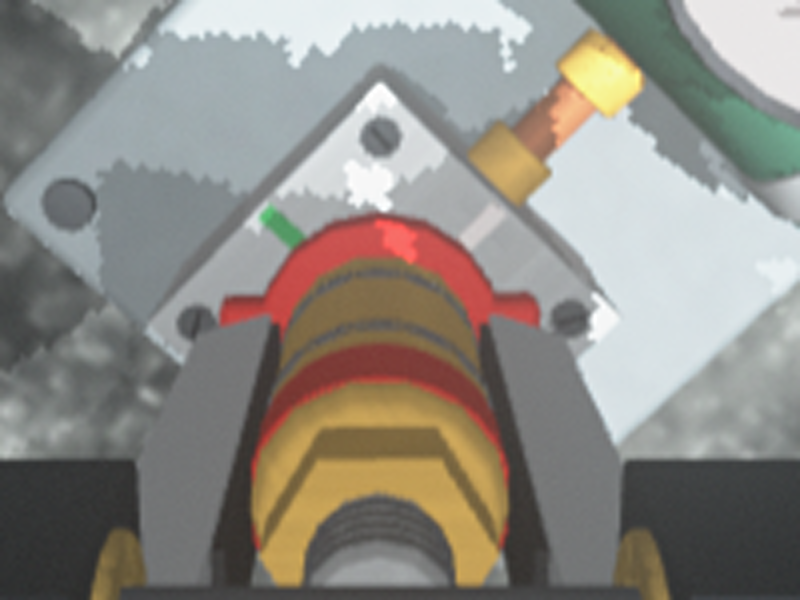

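```bash

python3 -m pendant '[[[0,0,0,0.1],[0,0,0,0.2],[0,0,0,0.3],[0,0,0,0.4],[0,0,0,0.5]]]'
python3 -c "
from h import *
delta([463.9,-164.7,82.5],1.45)"
python3 -m pendant '[[[0,0,0,0.1],[0,0,0,0.18],[0,0,0,0.25],[0,0,0,0.25],[0,0,0,0.25]]]'
python3 -c "
from h import *
delta([463.9,-164.7,82.5],1.45)
c=cams.camera('scene');cv2.imwrite('pics/s8.png',cv2.resize(c['frame'][170:290,200:340,::-1],None,fx=5,fy=5,interpolation=cv2.INTER_CUBIC))
c=cams.camera('wrist')
cv2.imwrite('pics/w8.png',cv2.resize(c['frame'][:,:,::-1],None,fx=1.5,fy=1.5,interpolation=cv2.INTER_CUBIC))"
```

```text
clock: 11.5
eef_pos: [463.7, -164.8, 82.6]
eef_rot: [3.141, -0.0, 0.147]
wrist_force: [-2.2, 0.2, 5.7]
finger_gap: 31.3
t 11.5 p [ 463.7 -164.8   82.6] rot [ 3.141 -0.     0.147] F [-2.2  0.2  5.7] gap 31.3 M [-0.08  0.63  0.31] q6 1.01
ROW [ 0.02 -0.    0.01] -1.303
clock: 12.0
eef_pos: [463.8, -164.7, 82.6]
eef_rot: [3.141, -0.0, -0.098]
wrist_force: [-1.6, 0.7, 6.2]
finger_gap: 31.3
t 12.0 p [ 463.8 -164.7   82.6] rot [ 3.141 -0.    -0.098] F [-1.6  0.7  6.2] gap 31.3 M [-0.03  0.5   0.24] q6 1.25
ROW [ 0.01 -0.01  0.01] -1.548
```

View pics/s8.png

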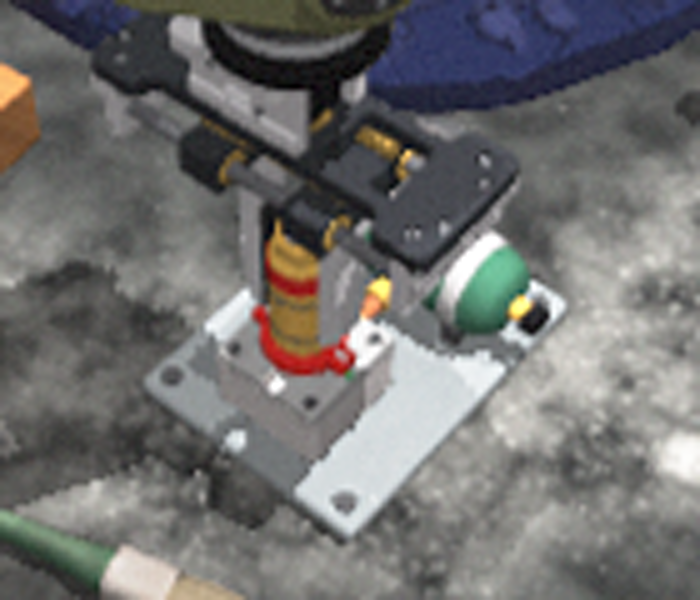

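View pics/w8.png

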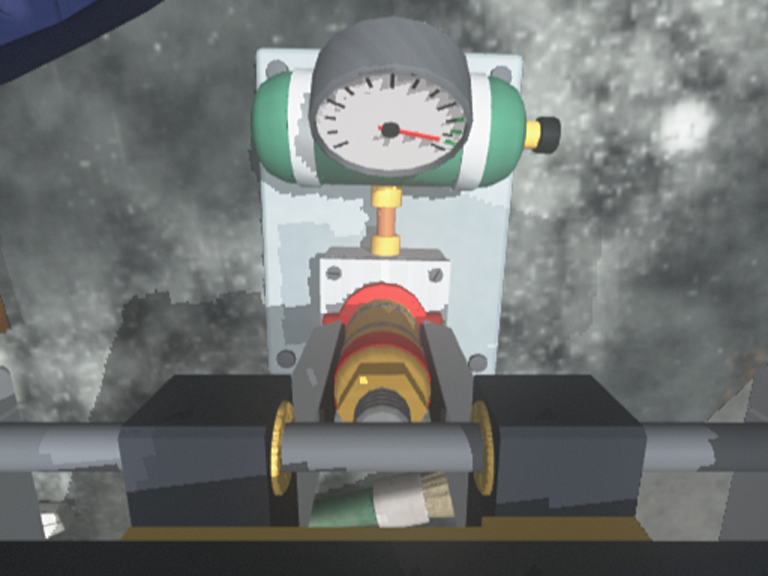

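```bash

python3 -m pendant '[[[0,0,0,0.03],[0,0,0,0.03],[0,0,0,0.03],[0,0,0,0.03]]]'
python3 -m pendant '[[[0,0,0,0],[0,0,0,0],[0,0,0,0],[0,0,0,0],[0,0,0,0]]]'
python3 -c "
from h import *
delta([463.9,-164.7,82.5],1.45); print(manip.read_state()['qd'].round(4))
c=cams.camera('wrist')
a=cv2.resize(c['frame'][40:120,200:320,::-1],None,fx=5,fy=5,interpolation=cv2.INTER_CUBIC)
cv2.imwrite('pics/w9.png',a)
cv2.imwrite('pics/w9b.png',cv2.resize(c['frame'][160:285,190:330,::-1],None,fx=4,fy=4,interpolation=cv2.INTER_CUBIC))"
```

```text
clock: 12.5
eef_pos: [463.8, -164.7, 82.6]
eef_rot: [3.141, -0.0, -0.128]
wrist_force: [-1.8, -0.5, 4.8]
finger_gap: 30.9
clock: 13.0
eef_pos: [463.8, -164.7, 82.6]
eef_rot: [3.141, -0.0, -0.128]
wrist_force: [-0.9, -0.4, 5.2]
finger_gap: 31.2
t 13.0 p [ 463.8 -164.7   82.6] rot [ 3.141 -0.    -0.128] F [-0.9 -0.4  5.2] gap 31.2 M [0.06 0.42 0.25] q6 1.28
ROW [ 0.01 -0.    0.01] -1.578
[-0.001   0.0004  0.002   0.0005 -0.0006  0.0001]
```

View pics/w9.png

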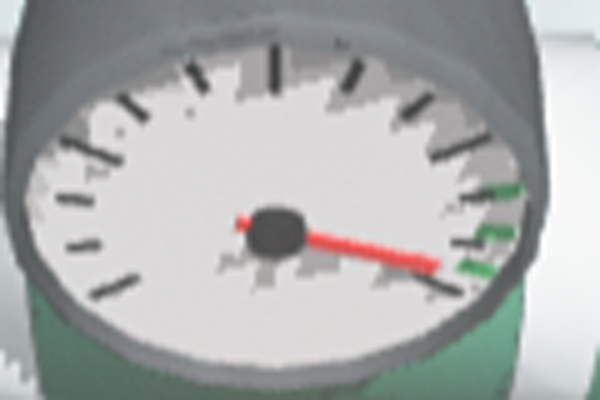

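View pics/w9b.png

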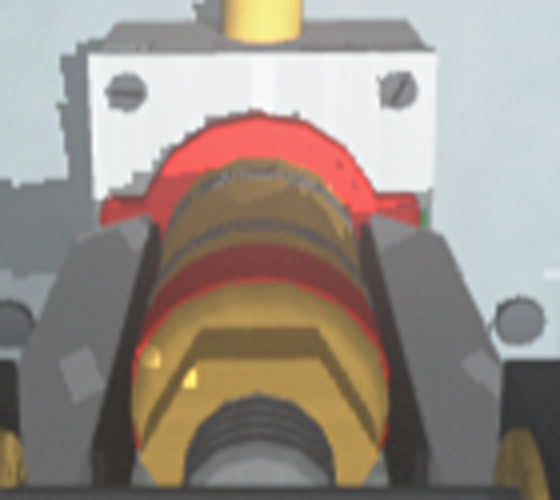

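```bash
python3 -c "
from h import *
delta([463.9,-164.7,82.5],1.45)
manip.sign_off()"
```

```text
t 13.05 p [ 463.8 -164.7   82.6] rot [ 3.141 -0.    -0.128] F [-0.7 -0.1  5.3] gap 31.0 M [0.15 0.43 0.26] q6 1.28
ROW [ 0.01 -0.    0.01] -1.578
the job is handed in; nothing more can be done
```

The red-collared arrestor is in the outlet, pushed down and turned about 1.58 rad clockwise. I handed the job in at 13 s with the gripper still holding it; sign-off gives no verdict.

- **Depth:** its lower end is about 28 mm below the mouth, worked out from the tool height and the rack height. The wrist force rose about 9 N as I pushed, which fits the seat being at its stop.
- **Turn:** the last wrist picture shows the ears in line with the jaws and along the green marks. The needle is at the high end of the green sector and did not drop back, so I put the valve at about 1.45 to 1.5 rad.
- **Grip and stillness:** the grip was set to 60 N with the fingers 31 mm apart. The arm was still over the last second, with a steady 0.25 N m turning moment.
- **Blue arrestor and jar:** I did not check these again in a picture at the end. The path passed over the blue arrestor with roughly 15 mm or more to spare and never went near the jar.

No check failed. The camera measurements disagreed by up to about 1 mm, and the arrestor went in without any notable side force.

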